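Feed the glass rack under the drop gate into the rinse bay

ROBOT

A 6-joint arm with a two-finger parallel gripper is mounted at the origin on the work surface. World frame = base frame: x ahead of the robot, y to its left, z up, the work surface at z = 0. Lengths are in m, angles in rad, forces in N, time in s.
With the tool pointing down it reaches from about 0.375 to 0.825 m from the base axis. Payload 5.5 kg.
Tool frame: the origin (TCP) lies on the centre line of the jaws, within the pads' length; the fingertips stand 14 mm ahead of it and the grasp point (between the pads) lies 5 mm behind it; z points along the fingers, y is the direction in which the jaws open and shut (so a half turn about z gives the same grasp; the last joint's range is limited). The gripper opens to 85 mm and grips with 20 to 120 N. Pads are 22 mm wide; open, the fingers measure 114 mm over their backs; the gripper's body (76 mm by 85 mm) begins 54 mm behind the grasp point. The pads swing forward as they close: fully open they stand 13 mm farther back than shut.
Start: joints at [-1.243, 0.314, -0.047, 1.21, 0, 1.571], TCP at [0.193, -0.568, 0.245] pointing down, gripper open.
Joint ranges: [-2.67, 2.67], [-0.69, 1.73], [-1.03, 1.25], [-2.08, 2.16], [-1.42, 1.45], [-3.14, 3.14]. Speed limits (rad/s): [2.39, 2.39, 3.01, 3.14, 3.14, 3.14].

INTERFACE

Orientations are given as a unit quaternion [x, y, z, w].
In Python, from workcell import * gives the robot as it stands.
- The arm moves only by the tool carry_out, never from a script. Its argument "deltas" is a list of rows, each a list of 5 numbers: the shift along the tool's x, y, z in m, then the turn about the tool's z in degrees, then the finger opening in m, from 0 to 0.0854. In form: [[tx, ty, tz, turn, jaw], ...]. A call has 1 to 10 rows; each row is the pose to reach, as a shift and turn from the pose commanded when the call began, along the tool's axes at that moment; what a row does not reach only later rows make up. A row lasts 1/12 s, in which the tool goes at most 41.7 mm and 7.16 degrees, less where a joint would pass 70% of its speed; a pose out of reach is approached as far as the arm can. A call with a gripper value outside its range is refused whole. The fingers move at their own pace and stop on an object; "force" is the grip in N (left out, the last holds). Time passes only in rows, so rows that repeat a pose let the fingers close. It gives the time, the measured TCP pose, the force and the opening at its end, in the units of the state.
- get_obs(): the state, without advancing time (a new reading comes with each control period).
- snapshot(name): name is "side" or "top"; returns the picture (400x640x3 uint8, red, green, blue); there is no depth.
- get_calibration(name): a dict with "fx", "fy", "cx", "cy" (pixels), "k1" (the pictures are not rectified: a ray, as slopes to the right and down, at radius r is drawn at 1 + k1 r^2 times it, then the intrinsics apply), "pose" (4x4, takes a point from camera to world coordinates). Camera axes: x right, y up, looking along -z (the intrinsics and any distortion apply to the point x, -y, -z); pixel columns grow to the right and rows downward; lengths in m; the calibration is good to about 2 mm. A picture is of the moment at which its call begins. get_calibration takes no time and is no camera call.
- finish_job(): hands the job in, once; it reports no verdict.
The state is a dict: "time": time; "qpos": joint angles; "qd": joint speeds; "effort": joint torques, N m; "tool_pos": TCP position; "eef_rot": TCP orientation; "ft_force": force on the tool from outside, world axes, zero at the start; "ft_torque": the same for the moment, N m; "grip_width": opening from 0.0 (shut) to 1.0 (fully open).
Only numpy, scipy, OpenCV 4.12 (cv2) and the standard library are available. Lean on these libraries where they do the work, as an engineer would, in place of code of your own. Each camera call takes 0.05 s, during which the arm holds its last target. There are 200 camera calls.

TASK

Press down the long treadle plate beside the chute with one fingertip to raise the drop gate, and keep it held open while another finger pushes the little glass rack by its upright push plate along the chute, under the gate and fully home against the end stop of the rinse bay. Then let go so that the gate drops shut behind the glass, between the rack's body and its push plate, and move clear. Only push: the rack stays flat on the chute floor and is never lifted, the gate must never touch the rack, and everything else on the table stays where it is.

Things in the scene. Friction and masses are not known exactly. Their poses are not given: they have to be found in the camera images.
- chute: Fixed timber chute 120 mm wide, 452 mm long. Origin: centre line, table level. The rack is pushed along the chute's own -y; the treadle is on its -x side. Floor top 10 mm up. Timber walls (inner faces x = +-42, 12 mm thick, 30 mm tall) run from y = +260 to -62 mm, then the open-topped steel rinse bay (same inner width, 72 mm tall) to the end stop at y = -182 mm. The gate crosses at y = -50 mm.
- end_stop (a point): Centre line point on the inner face of the rinse bay's end stop, 30 mm above the table (chute frame x 0, y -182 mm). Fixed to the chute, same axes.
- shaft (a point): Fixed point on the gate's hinge shaft at the gate (chute x -60, y -50 mm, 60 mm above the table). The shaft, 8 mm thick, runs from here along the near wall to y = +260 mm, on two bearing posts 16 mm wide (x), 14 mm (y), 68 mm tall at y = +245 and -28 mm.
- gate (a joint): Angle (rad) of the aluminium drop gate with its treadle (one rigid part) about the shaft along the chute: 0 = shut, grows as the treadle goes down and the gate rises; stop at 1.1. Sprung: 2 to 4 N on the treadle starts it, 4 N (outer edge) to 9 N holds 0.85; it falls shut when let go. Above 0.65 the rack passes under; at 0.85 it clears it by 20 mm and the gate's free end is about 135 mm above the table.
- treadle (a point): Mid-length point on the treadle's top face, 41 mm from the shaft; moves with it. The flat plate is 6 mm thick, 310 mm long (chute y = +258 to -50 mm, usable anywhere) and reaches from 13 to 58 mm out from the shaft, on the -x side. Shut, it slopes up outward at 20 degrees (outer edge 80 mm above the table); at 0.85 it slopes down outward at 29 degrees (47 mm above the table 30 mm out).
- paddle (a point): Middle of the lower edge of the gate's paddle; moves with the gate. Shut, the paddle hangs across the chute from x = -24 to +36 mm of the chute's frame, 8 mm thick, this edge 26 mm and the arm's top 68 mm above the table.
- rack: Loose timber rack, 350 to 700 g, 3 mm play each side in the chute, axes within 1 degree of the chute's, nose to -y. Origin: underside centre of its body (110 long, 78 wide, 38 mm tall, glass panes between end boards). A bar 28 mm wide, 12 mm tall runs back to an upright push plate 60 mm wide, 10 thick, 64 mm tall, rear face at y = +165 mm. Home: nose touches the end stop.
- push_face (a point): Middle of the rear face of the rack's push plate (the face to push on), 40 mm above the rack's underside, 50 mm above the table; the plate reaches 24 mm higher. Rack axes: push towards -y.
- rack_nose (a point): Middle of the rack's front face, 20 mm above its underside; meets the end stop when fully home.
- glass_circle: Red flashed glass disc lying flat, 120 mm across, 5 mm thick; leave alone. Origin at the underside (lying tools: on the table).
- iron_stand: Brass soldering iron stand, round foot 84 mm across, 96 mm tall; leave alone. Origin at the underside (lying tools: on the table).
- circle_cutter: Steel circle cutter on a black rubber suction base 68 mm across, 74 mm tall with a level arm reaching 85 mm along its own +x; leave alone. Origin at the underside (lying tools: on the table).
- lead_block: Pewter-grey lead block 70 x 50 x 30 mm; leave alone. Origin at the underside (lying tools: on the table).
- flux_jar: Small lidded jar, 52 mm across, 65 mm tall; leave alone. Origin at the underside (lying tools: on the table).
- hammer: Hammer lying flat, 220 mm long; leave alone. Origin at the underside (lying tools: on the table).
- brush: Brush lying flat, 160 mm long; leave alone. Origin at the underside (lying tools: on the table).
Not all that is in view belongs to the job. Of the things shaped like the rack, the wooden one is meant.

How it is judged:
By the outcome, as a careful person would: the job done as asked, in the order asked, and still so for the second after the job is handed in, with the robot touching nothing.
It also fails if it takes over 42 s, if anything falls off the work surface, if the arm or the gripper's body presses on something with over 40 N, if the wrist force passes 120 N, or if a joint passes its speed limit or range.

## Working session

There is one attempt and no reset: what is moved stays moved. The work goes in short steps, Python scripts to look and compute and a tool call to move; the robot and the scene stay as the last step left them, time stands still between calls to the robot, and variables do not carry over. Pictures are saved under pics/ and viewed, about 8 in all and at most 12, crops included, and the job is handed in when it is done.

Besides the shell and the picture viewer there is one more tool, called as name(argument=value, ...), one argument or row to a line, values as JSON. carry_out: Moves the arm, as the interface text tells. Its arguments: {"type":"object","properties":{"deltas":{"type":"array","items":{"type":"array","items":{"type":"number"}}},"force":{"type":"number"}},"required":["deltas"]}

```bash
mkdir -p pics; python3 - <<'E'
from workcell import *
import cv2,json
for n in("top","side"):
    cv2.imwrite(f"pics/{n}0.png",cv2.resize(snapshot(n)[:,:,::-1],(800,500),interpolation=cv2.INTER_CUBIC))
    c=get_calibration(n);print(n,{k:(v.tolist() if hasattr(v,'tolist') else v) for k,v in c.items()})
print(get_obs())
E
```

```text
top {'fx': 381.38615557030715, 'fy': 381.38615557030715, 'cx': 320.25140068213085, 'cy': 205.21773971114632, 'k1': -0.06049147723318482, 'pose': [[-0.029750546918526227, 0.9985256585631078, -0.045402798913288696, 0.5162909886055224], [-0.9994498905785816, -0.030382692903204018, -0.013296924246267897, 0.027244081763477607], [-0.014656779336196777, 0.04498223163718707, 0.9988802619215321, 1.3416549322748823], [0.0, 0.0, 0.0, 1.0]]}
side {'fx': 464.2293802438745, 'fy': 464.2293802438745, 'cx': 313.3379751668038, 'cy': 197.98324567311727, 'k1': 0.004202670119939198, 'pose': [[-0.9336593519056405, 0.1979008664251563, -0.29852212927572364, 0.21284921133606896], [-0.35816217609527046, -0.515272271935579, 0.7785976762032154, 0.9581959293830729], [0.0002649789422808541, 0.8338643371931187, 0.5519693804402931, 0.7422584112344868], [0.0, 0.0, 0.0, 1.0]]}
{'time': 0.1, 'qpos': array([-1.24304508e+00,  3.14154102e-01, -4.79919802e-02,  1.21019192e+00,
        2.01488757e-05,  1.57078646e+00]), 'qd': array([-0.00257579, -0.0024005 ,  0.00155432,  0.0020043 ,  0.00042838,
       -0.00100404]), 'effort': array([-3.23477998e-04, -5.40765774e+01,  3.40540874e+01,  1.11886123e-02,
       -7.67969368e-05,  5.40397679e-06]), 'tool_pos': array([ 0.19299313, -0.56758327,  0.24451583]), 'eef_rot': array([ 9.86601316e-01,  1.63147936e-01, -1.15813957e-04, -7.62156365e-04]), 'ft_force': array([0.53985665, 0.12842817, 0.44484844]), 'ft_torque': array([ 0.01490869, -0.02417352,  0.01201324]), 'grip_width': 1.0034688867932755}
```

View pics/top0.png

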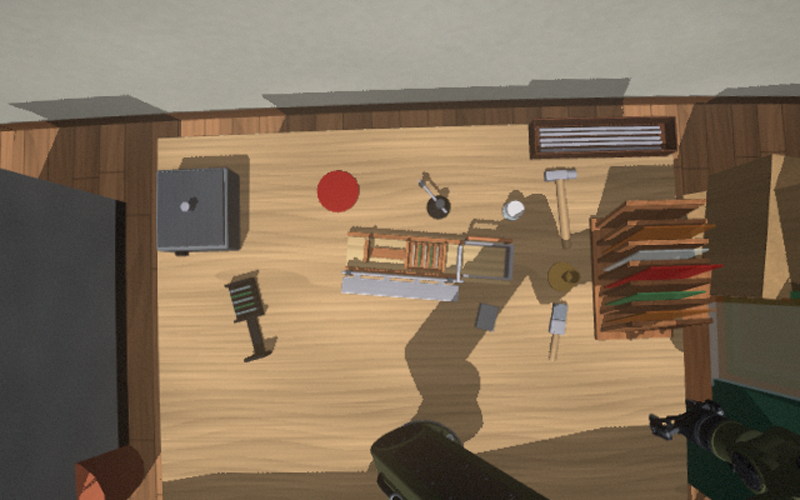

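View pics/side0.png

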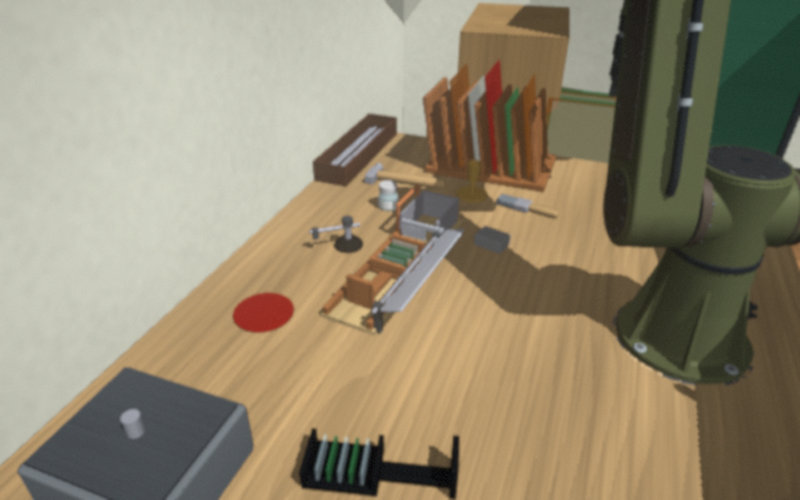

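The top view shows the chute running left to right at about x 342–515, y 228–302. The treadle is on the robot side, the wooden rack is in the chute, and the black rack is a decoy. I'll enlarge it for measuring.

```bash
python3 - <<'E'
from workcell import *
import cv2
im=snapshot("top")[:,:,::-1]
cv2.imwrite("pics/crop1.png",cv2.resize(im[172:252,264:424],(800,400),interpolation=cv2.INTER_CUBIC))
im=snapshot("side")[:,:,::-1]
cv2.imwrite("pics/crop2.png",cv2.resize(im[140:270,245:385],(700,650)[:2],interpolation=cv2.INTER_CUBIC)[:600])
E
```

```text
(no output)
```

View pics/crop1.png

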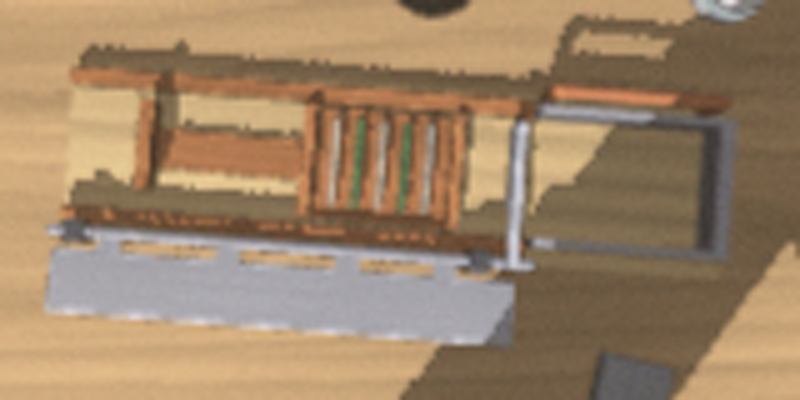

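View pics/crop2.png

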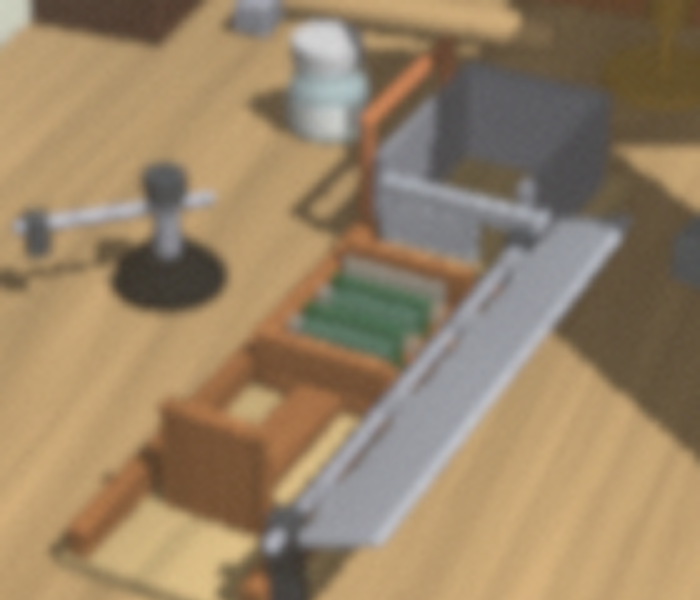

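Crop 1 shows the treadle outer corners at (46,312) and (513,344), and the push plate's rear top edge at about (138,100)–(136,186). Crop 2 shows the plate's top rear corners at (163,405) and (268,440). Next I'll fit the chute pose to these points.

```bash
cat >h.py <<'E'
from workcell import *
import numpy as np
from scipy.optimize import least_squares
C={n:get_calibration(n) for n in("top","side")}
def proj(n,P):
    c=C[n];T=np.linalg.inv(np.array(c["pose"]));p=T[:3,:3]@P+T[:3,3]
    s=np.array([p[0],-p[1]])/-p[2];s=s*(1+c["k1"]*(s@s))
    return np.array([c["fx"]*s[0]+c["cx"],c["fy"]*s[1]+c["cy"]])
def w(q,p):
    c,s=np.cos(q[2]),np.sin(q[2]);return np.array([q[0]+c*p[0]-s*p[1],q[1]+s*p[0]+c*p[1],p[2]])
def unc(n,u,v): return np.array([(264 if n=="top" else 245)+(u+.5)/5-.5,(172 if n=="top" else 140)+(v+.5)/5-.5])
E
cat >fit.py <<'E'
from h import *
ct,st=np.cos(np.radians(20)),np.sin(np.radians(20))
ox,oz=-.060-.058*ct,.080; ix,iz=-.060-.013*ct,.060+.013*st+.003
pts=[("top",(46,312),(ox,.258,oz)),("top",(513,344),(ox,-.050,oz)),
("top",(48,231),(-.060,.260,.060)),("side",(378,543),(ox,.258,oz)),("side",(622,235),(ox,-.050,oz)),
("top",(720,125),(.042,-.182,.072)),("top",(705,248),(-.042,-.182,.072)),("top",(521,122),(.036,-.050,.068))]
f=lambda q:np.concatenate([proj(n,w(q,p))-unc(n,*u) for n,u,p in pts])
r=least_squares(f,[.6,.1,0.],loss="soft_l1");q=r.x
print(q,np.degrees(q[2]));print(f(q).reshape(-1,2).round(1))
rp=[("top",(139,98),(.030,.165,.074)),("top",(135,186),(-.030,.165,.074)),("side",(163,405),(.030,.165,.074)),("side",(268,440),(-.030,.165,.074))]
g=lambda d:np.concatenate([proj(n,w(q,np.array(p)+[d[0],d[1],0]))-unc(n,*u) for n,u,p in rp])
d=least_squares(g,[0,0]).x;print("rack origin in chute",d,g(d).reshape(-1,2).round(1))
print("push face",w(q,[d[0],d[1]+.165,.05]))
np.save("q.npy",np.r_[q,d])
E
python3 fit.py
```

```text
[ 0.57166033 -0.06150047 -0.10133225] -5.805910223624715
[[-0.9 -0.2]
 [-1.3  0.1]
 [ 0.2 -0.4]
 [ 0.3 -0.1]
 [ 1.3 -3.5]
 [-0.4 -0.3]
 [ 1.1  0.2]
 [-0.3 -0.7]]
rack origin in chute [0.00041868 0.03961861] [[ 0.   0.3]
 [-0.5  0.6]
 [-0.6 -0.4]
 [ 0.1 -0.7]]
push face [0.59277586 0.14202615 0.05      ]
```

```bash
cat >>h.py <<'E'
def go(cx,cy,z,da=0):
    "delta in present tool axes to reach chute-frame TCP (cx,cy,z) with tool y along chute x"
    q=np.load("q.npy");o=get_obs();from scipy.spatial.transform import Rotation as R
    M=R.from_quat(o["eef_rot"]).as_matrix();d=M.T@(w(q,(cx,cy,z))-o["tool_pos"])
    a=np.degrees(np.arctan2(M[1,0],M[0,0]));t=np.degrees(q[2])+90+da
    print("delta mm",(d*1e3).round(1),"turn",round(-((t-a+180)%360-180),2),"| target",w(q,(cx,cy,z)).round(4),"tilt",M[:,2].round(3))
def where():
    q=np.load("q.npy");o=get_obs();c,s=np.cos(q[2]),np.sin(q[2]);d=o["tool_pos"]-[q[0],q[1],0]
    print("t",o["time"],"chute TCP mm",(np.array([c*d[0]+s*d[1],-s*d[0]+c*d[1],d[2]])*1e3).round(1),"F",o["ft_force"].round(1),"grip",round(o["grip_width"],3))
E
python3 -c "
from h import *
go(-.0445,.236,.16);go(-.0445,.236,.245)"
```

```text
delta mm [ 579.1 -590.4   85.4] turn -65.41 | target [0.5513 0.1778 0.16  ] tilt [-0.     0.001 -1.   ]
delta mm [ 5.791e+02 -5.905e+02  4.000e-01] turn -65.41 | target [0.5513 0.1778 0.245 ] tilt [-0.     0.001 -1.   ]
```

carry_out(
  deltas=[
    [0.579,-0.59,0,-65.4,0.0854],
    [0.579,-0.59,0,-65.4,0.0854],
    [0.579,-0.59,0,-65.4,0.0854],
    [0.579,-0.59,0,-65.4,0.0854],
    [0.579,-0.59,0,-65.4,0.0854],
    [0.579,-0.59,0,-65.4,0.0854],
    [0.579,-0.59,0,-65.4,0.0854],
    [0.579,-0.59,0,-65.4,0.0854],
    [0.579,-0.59,0,-65.4,0.0854],
    [0.579,-0.59,0,-65.4,0.0854],
  ],
)

```text
time: 1.03
tool_pos: [0.374, -0.1906, 0.2455]
eef_rot: [0.74, 0.672, 0.0, 0.0]
ft_force: [1.3, -1.4, 0.2]
grip_width: 1.003
```

```bash
python3 -c "
from h import *
where();go(-.0445,.236,.245)"
```

```text
t 1.0333 chute TCP mm [-183.6 -148.5  245.5] F [ 1.3 -1.4  0.2] grip 1.003
delta mm [383.8 140.9   0.5] turn 0.27 | target [0.5513 0.1778 0.245 ] tilt [ 0.001 -0.    -1.   ]
```

carry_out(
  deltas=[
    [0.384,0.141,0,0,0.0854],
    [0.384,0.141,0,0,0.0854],
    [0.384,0.141,0,0,0.0854],
    [0.384,0.141,0,0,0.0854],
    [0.384,0.141,0,0,0.0854],
    [0.384,0.141,0,0,0.0854],
    [0.384,0.141,0,0,0.0854],
    [0.384,0.141,0,0,0.0854],
    [0.384,0.141,0,0,0.0854],
    [0.384,0.141,0,0,0.0854],
  ],
)

```text
time: 1.87
tool_pos: [0.5536, 0.1781, 0.245]
eef_rot: [0.742, 0.671, 0.0, -0.0]
ft_force: [0.5, -0.2, 0.7]
grip_width: 0.999
```

carry_out(
  deltas=[
    [0,0,0.03,0,0.0854],
    [0,0,0.06,0,0.0854],
    [0,0,0.09,0,0.0854],
    [0,0,0.11,0,0.0854],
    [0,0,0.11,0,0.0854],
  ],
)

```text
time: 2.28
tool_pos: [0.5494, 0.1743, 0.1304]
eef_rot: [0.742, 0.67, -0.004, -0.002]
ft_force: [-0.7, -0.3, -0.4]
grip_width: 1.001
```

```bash
python3 -c "
from h import *
import cv2
where();go(-.0445,.230,.110)
im=snapshot('side')[:,:,::-1]
cv2.imwrite('pics/s2.png',cv2.resize(im[130:270,245:405],(800,700),interpolation=cv2.INTER_CUBIC)[:600])
"
```

```text
t 2.2833 chute TCP mm [-46.  232.3 130.4] F [-0.7 -0.3 -0.4] grip 1.001
delta mm [-2.3  1.6 20.4] turn 0.01 | target [0.5507 0.1718 0.11  ] tilt [-0.008 -0.003 -1.   ]
```

View pics/s2.png

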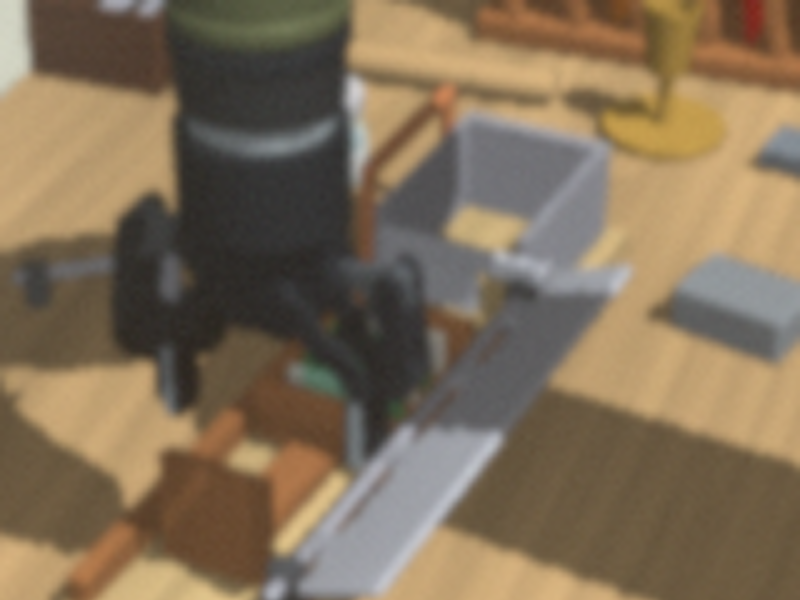

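The side view shows the gripper over the scene, with fingertips at about (175,410) and (370,455). I'll compare these with the predicted tip positions.

```bash
python3 -c "
from h import *
q=np.load('q.npy')[:3]
for z in(.116,.129):
  for x in(-.096,-.0885,.0035,-.046+.05):
    for y in (.221,.243):
      p=proj('side',w(q,(x,y,z)));print(x,y,z,((p-[245,130])*5).round())
"
```

```text
-0.096 0.221 0.116 [377. 470.]
-0.096 0.243 0.116 [356. 496.]
-0.0885 0.221 0.116 [363. 465.]
-0.0885 0.243 0.116 [341. 492.]
0.0035 0.221 0.116 [186. 412.]
0.0035 0.243 0.116 [162. 437.]
0.0040000000000000036 0.221 0.116 [185. 412.]
0.0040000000000000036 0.243 0.116 [161. 437.]
-0.096 0.221 0.129 [378. 447.]
-0.096 0.243 0.129 [356. 473.]
-0.0885 0.221 0.129 [363. 442.]
-0.0885 0.243 0.129 [341. 468.]
0.0035 0.221 0.129 [185. 389.]
0.0035 0.243 0.129 [161. 414.]
0.0040000000000000036 0.221 0.129 [184. 389.]
0.0040000000000000036 0.243 0.129 [160. 414.]
```

carry_out(
  deltas=[
    [0,0.001,0.015,0,0.0854],
    [0,0.001,0.03,0,0.0854],
    [0,0.001,0.04,0,0.0854],
    [0,0.001,0.05,0,0.0854],
    [0,0.001,0.06,0,0.0854],
    [0,0.001,0.07,0,0.0854],
    [0,0.001,0.07,0,0.0854],
    [0,0.001,0.07,0,0.0854],
  ],
)

```text
time: 3.0
tool_pos: [0.5535, 0.1749, 0.0651]
eef_rot: [0.742, 0.67, -0.001, -0.0]
ft_force: [-1.1, 0.1, 3.8]
grip_width: 1.001
```

```bash
python3 -c "
from h import *
import cv2
where()
im=snapshot('side')[:,:,::-1]
cv2.imwrite('pics/s3.png',cv2.resize(im[130:270,245:405],(800,700),interpolation=cv2.INTER_CUBIC)[:600])
"
```

```text
t 3.0 chute TCP mm [-42.  233.4  65.1] F [-1.1  0.1  3.8] grip 1.001
```

View pics/s3.png

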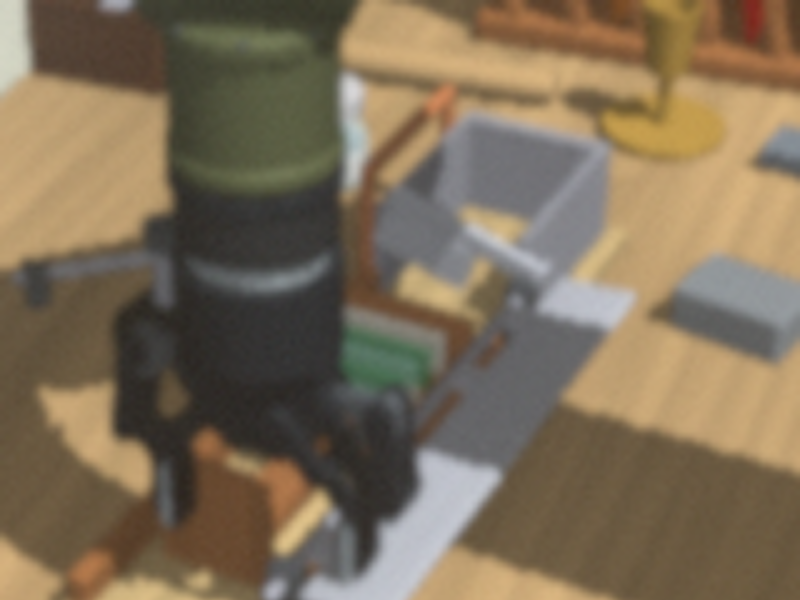

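The gate is partly raised: the treadle's far outer corner moved from (628,265) to (632,292). I'll press further.

carry_out(
  deltas=[
    [0,-0.001,0.008,0,0.0854],
    [0,-0.001,0.016,0,0.0854],
    [0,-0.001,0.016,0,0.0854],
    [0,-0.001,0.016,0,0.0854],
  ],
)

```text
time: 3.38
tool_pos: [0.553, 0.1754, 0.0495]
eef_rot: [0.742, 0.67, 0.0, -0.0]
ft_force: [-0.1, 0.8, 4.3]
grip_width: 1.002
```

```bash
cat >ang.py <<'E'
from h import *
q=np.load('q.npy')[:3]
for th in(.35,.5,.65,.75,.85,.95,1.05):
    a=np.radians(20)-th;f=lambda r,n,y:((proj('side',w(q,(-.06-r*np.cos(a)-n*np.sin(a)*-1,y,.06+r*np.sin(a)+n*np.cos(a))))-[245,130])*5).round()
    b=th;g=lambda r:((proj('side',w(q,(-.06+r*np.cos(b),-.05,.068+r*np.sin(b))))-[245,130])*5).round()
    print(th,"treadle far outer corner",f(.058,.003,-.05),"gate tip",g(.096))
E
python3 -c "
from h import *
import cv2
where()
im=snapshot('side')[:,:,::-1]
cv2.imwrite('pics/s4.png',cv2.resize(im[130:270,245:405],(800,700),interpolation=cv2.INTER_CUBIC)[:600])
"; python3 ang.py
```

```text
t 3.3833 chute TCP mm [-42.5 233.8  49.5] F [-0.1  0.8  4.3] grip 1.002
0.35 treadle far outer corner [631. 294.] gate tip [387. 173.]
0.5 treadle far outer corner [629. 307.] gate tip [397. 155.]
0.65 treadle far outer corner [625. 320.] gate tip [410. 139.]
0.75 treadle far outer corner [622. 327.] gate tip [421. 129.]
0.85 treadle far outer corner [617. 334.] gate tip [432. 121.]
0.95 treadle far outer corner [612. 341.] gate tip [445. 115.]
1.05 treadle far outer corner [606. 346.] gate tip [459. 109.]
```

View pics/s4.png

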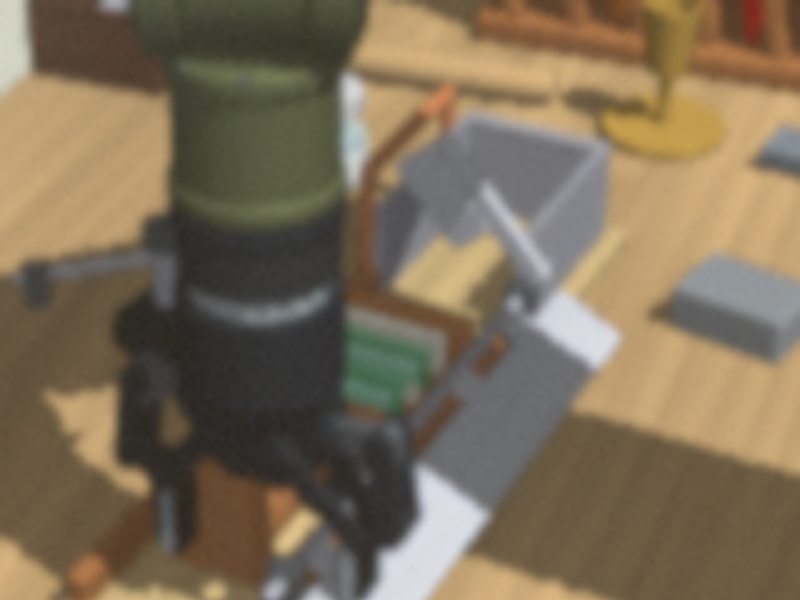

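The treadle corner at (619,335) puts the gate at about 0.83 rad, matching the model, so it's open enough. I'll start the push, which is along tool −x, in slow steps.

carry_out(
  deltas=[
    [-0.004,0,0.001,0,0.0854],
    [-0.008,0,0.001,0,0.0854],
    [-0.011,0,0.001,0,0.0854],
    [-0.014,0,0.001,0,0.0854],
    [-0.017,0,0.001,0,0.0854],
    [-0.02,0,0.001,0,0.0854],
    [-0.024,0,0.001,0,0.0854],
    [-0.028,0,0.001,0,0.0854],
    [-0.032,0,0.001,0,0.0854],
    [-0.036,0,0.001,0,0.0854],
  ],
)

```text
time: 4.27
tool_pos: [0.5492, 0.1399, 0.0483]
eef_rot: [0.742, 0.671, 0.001, -0.001]
ft_force: [-2.0, 5.6, 3.5]
grip_width: 0.999
```

```bash
python3 -c "
from h import *
import cv2
where()
a=snapshot('side')[:,:,::-1];b=snapshot('top')[:,:,::-1]
a=cv2.resize(a[130:250,245:405],(800,600),interpolation=cv2.INTER_CUBIC)
b=cv2.resize(b[172:252,264:424],(800,400),interpolation=cv2.INTER_CUBIC)
cv2.imwrite('pics/s5.png',cv2.resize(np.vstack([a,b]),(480,600)))
"
```

```text
t 4.2667 chute TCP mm [-42.7 198.1  48.3] F [-2.   5.6  3.5] grip 0.999
```

View pics/s5.png

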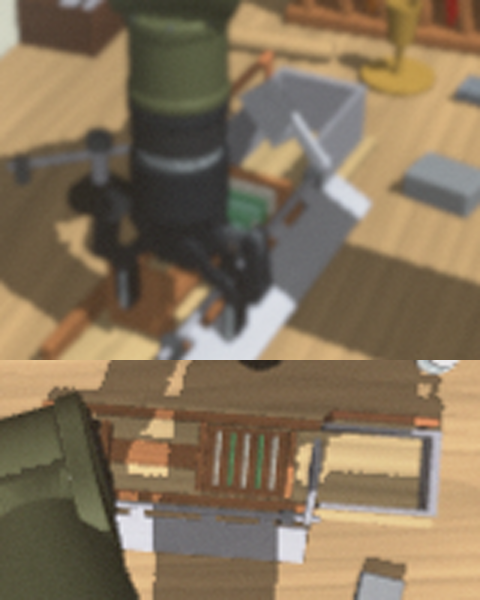

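The rack has moved about 16 mm and the gate is still up. I'll carry on.

carry_out(
  deltas=[
    [-0.006,0,0,0,0.0854],
    [-0.012,0,0,0,0.0854],
    [-0.018,0,0,0,0.0854],
    [-0.024,0,0,0,0.0854],
    [-0.03,0,0,0,0.0854],
    [-0.036,0,0,0,0.0854],
    [-0.042,0,0,0,0.0854],
    [-0.048,0,0,0,0.0854],
    [-0.054,0,0,0,0.0854],
    [-0.06,0,0,0,0.0854],
  ],
)

```text
time: 5.2
tool_pos: [0.5431, 0.0802, 0.0484]
eef_rot: [0.742, 0.671, 0.001, -0.001]
ft_force: [-1.3, 6.8, 4.7]
grip_width: 0.999
```

```bash
python3 -c "
from h import *
where()"
```

```text
t 5.2 chute TCP mm [-42.8 138.   48.4] F [-1.3  6.8  4.7] grip 0.999
```

carry_out(
  deltas=[
    [-0.006,0,0,0,0.0854],
    [-0.012,0,0,0,0.0854],
    [-0.018,0,0,0,0.0854],
    [-0.024,0,0,0,0.0854],
    [-0.03,0,0,0,0.0854],
    [-0.036,0,0,0,0.0854],
    [-0.042,0,0,0,0.0854],
    [-0.048,0,0,0,0.0854],
    [-0.054,0,0,0,0.0854],
    [-0.06,0,0,0,0.0854],
  ],
)

```text
time: 6.03
tool_pos: [0.5369, 0.0205, 0.0483]
eef_rot: [0.742, 0.671, 0.0, -0.001]
ft_force: [-1.5, 6.4, 4.7]
grip_width: 1.003
```

```bash
python3 -c "
from h import *
import cv2
where()
a=snapshot('side')[:,:,::-1];b=snapshot('top')[:,:,::-1]
a=cv2.resize(a[130:250,245:405],(800,600),interpolation=cv2.INTER_CUBIC)
b=cv2.resize(b[172:252,264:424],(800,400),interpolation=cv2.INTER_CUBIC)
cv2.imwrite('pics/s6.png',cv2.resize(np.vstack([a,b]),(480,600)))
"
```

```text
t 6.0333 chute TCP mm [-42.9  78.1  48.3] F [-1.5  6.4  4.7] grip 1.003
```

View pics/s6.png

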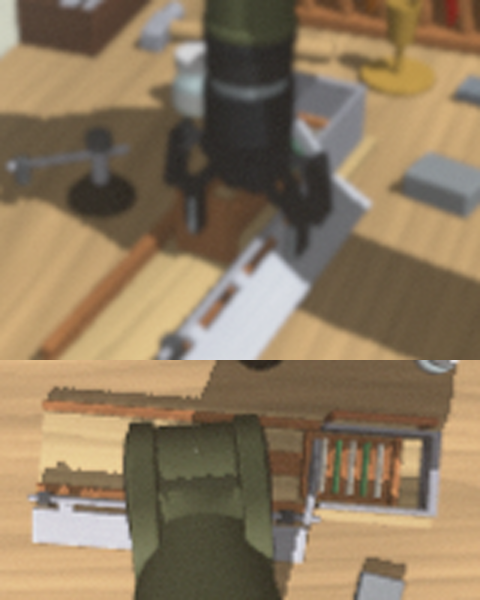

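The rack is passing under the raised gate, with its nose nearly at the bay end. I'll slow down for the last stretch and watch the force.

carry_out(
  deltas=[
    [-0.005,0,0,0,0.0854],
    [-0.01,0,0,0,0.0854],
    [-0.014,0,0,0,0.0854],
    [-0.018,0,0,0,0.0854],
    [-0.021,0,0,0,0.0854],
    [-0.023,0,0,0,0.0854],
    [-0.025,0,0,0,0.0854],
  ],
)

```text
time: 6.72
tool_pos: [0.5344, -0.0041, 0.0483]
eef_rot: [0.742, 0.671, 0.0, -0.001]
ft_force: [-1.7, 6.5, 4.5]
grip_width: 1.001
```

carry_out(
  deltas=[
    [-0.001,0,0,0,0.0854],
    [-0.002,0,0,0,0.0854],
    [-0.003,0,0,0,0.0854],
  ],
)

```text
time: 6.97
tool_pos: [0.5341, -0.0069, 0.0483]
eef_rot: [0.742, 0.671, 0.0, -0.001]
ft_force: [-1.5, 7.1, 4.4]
grip_width: 1.0
```

```bash
python3 -c "
from h import *
where()"
```

```text
t 6.9667 chute TCP mm [-42.9  50.5  48.3] F [-1.5  7.1  4.4] grip 1.0
```

carry_out(
  deltas=[
    [-0.001,0,0,0,0.0854],
    [-0.002,0,0,0,0.0854],
    [-0.003,0,0,0,0.0854],
  ],
)

```text
time: 7.22
tool_pos: [0.5338, -0.0092, 0.0483]
eef_rot: [0.742, 0.671, 0.001, -0.001]
ft_force: [-1.8, 11.8, 5.2]
grip_width: 1.0
```

carry_out(
  deltas=[
    [-0.001,0,0,0,0.0854],
    [-0.0015,0,0,0,0.0854],
    [-0.002,0,0,0,0.0854],
  ],
)

```text
time: 7.47
tool_pos: [0.5337, -0.0093, 0.0484]
eef_rot: [0.741, 0.671, 0.002, -0.003]
ft_force: [-1.4, 16.3, 4.5]
grip_width: 0.999
```

The force rose to 16 N with no further motion, and the tool is at chute y 48 mm (49 predicted), so the rack is home. I'll back off the plate first, then raise so the gate drops.

carry_out(
  deltas=[
    [0.003,0,0,0,0.0854],
    [0.006,0,0,0,0.0854],
    [0.01,0,0,0,0.0854],
    [0.014,0,0,0,0.0854],
    [0.014,0,0,0,0.0854],
  ],
)

```text
time: 7.88
tool_pos: [0.5348, 0.0011, 0.0481]
eef_rot: [0.742, 0.67, -0.001, 0.0]
ft_force: [-3.3, -1.5, 4.4]
grip_width: 1.001
```

carry_out(
  deltas=[
    [0,0,-0.006,0,0.0854],
    [0,0,-0.012,0,0.0854],
    [0,0,-0.018,0,0.0854],
    [0,0,-0.024,0,0.0854],
    [0,0,-0.03,0,0.0854],
    [0,0,-0.038,0,0.0854],
    [0,0,-0.05,0,0.0854],
    [0,0,-0.07,0,0.0854],
    [0,0,-0.1,0,0.0854],
    [0,0,-0.13,0,0.0854],
  ],
)

```text
time: 8.72
tool_pos: [0.5346, 0.0011, 0.1793]
eef_rot: [0.742, 0.67, -0.0, -0.0]
ft_force: [1.3, 0.7, -0.1]
grip_width: 1.0
```

carry_out(
  deltas=[
    [0.03,-0.03,-0.03,0,0.0854],
    [0.06,-0.06,-0.05,0,0.0854],
    [0.1,-0.09,-0.06,0,0.0854],
    [0.14,-0.12,-0.06,0,0.0854],
    [0.18,-0.12,-0.06,0,0.0854],
    [0.22,-0.12,-0.06,0,0.0854],
    [0.22,-0.12,-0.06,0,0.0854],
    [0.22,-0.12,-0.06,0,0.0854],
  ],
)

```text
time: 9.38
tool_pos: [0.4382, 0.2367, 0.2393]
eef_rot: [0.74, 0.672, 0.002, -0.0]
ft_force: [0.5, -0.2, 0.5]
grip_width: 1.002
```

```bash
python3 -c "
from h import *
import cv2
where()
a=snapshot('side')[:,:,::-1];b=snapshot('top')[:,:,::-1]
a=cv2.resize(a[130:250,245:405],(800,600),interpolation=cv2.INTER_CUBIC)
b=cv2.resize(b[172:252,264:424],(800,400),interpolation=cv2.INTER_CUBIC)
cv2.imwrite('pics/s7.png',cv2.resize(np.vstack([a,b]),(480,600)))
"
```

```text
t 9.3833 chute TCP mm [-163.   283.1  239.3] F [ 0.5 -0.2  0.5] grip 1.002
```

View pics/s7.png

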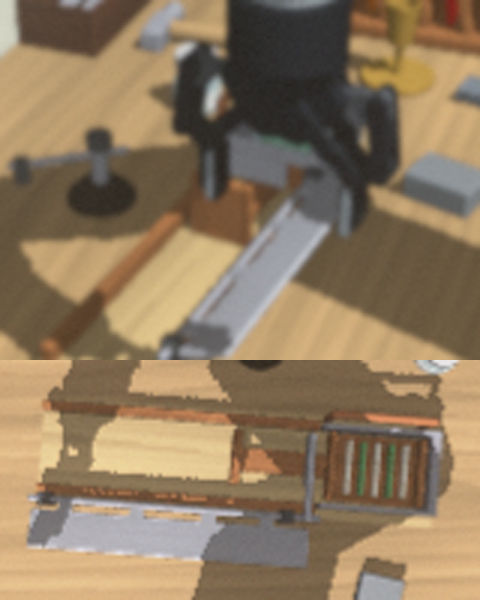

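The gate is shut behind the body, and the arm is clear. I'll take one closer look at the bay to check the rack's nose is against the stop.

```bash
python3 -c "
from h import *
import cv2
b=snapshot('top')[:,:,::-1]
cv2.imwrite('pics/s8.png',cv2.resize(b[180:220,340:420],(800,400),interpolation=cv2.INTER_CUBIC))
q=np.load('q.npy')[:3]
for y,z in((-.182,.048),(-.182,.072),(-.072,.048),(.038,.074)):
  print(y,z,((proj('top',w(q,(0,y,z)))-[340,180])*10).round())
"
```

```text
-0.182 0.048 [650. 291.]
-0.182 0.072 [665. 288.]
-0.072 0.048 [327. 268.]
0.038 0.074 [  6. 241.]
```

View pics/s8.png

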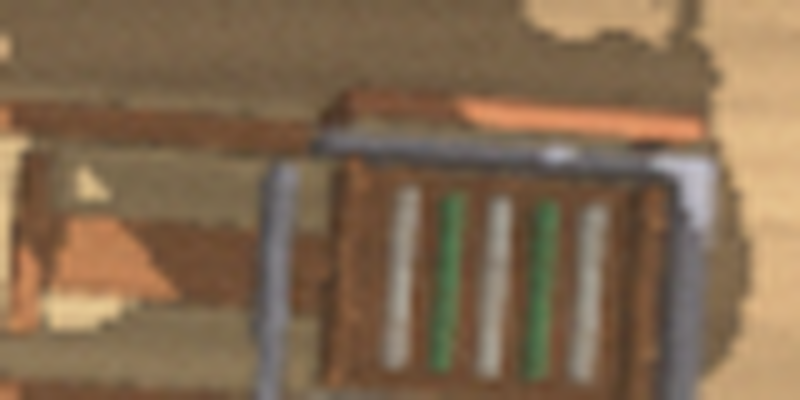

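The rack body spans about x 332 to 662, predicted 327 to 650. Its nose board meets the steel end wall with no floor showing between them. The gate at x≈275 hangs between the body and the push plate.

```bash
python3 -c "
from workcell import *
print(finish_job())"
```

```text
the job is handed in; nothing more can be done
None
```

The job is done and handed in at about 9.5 s. I pressed the treadle with one finger, which raised the gate to about 0.83 rad. The other finger pushed the rack by its push plate about 167 mm along the chute to the end stop. I then backed off the plate before lifting, so the rack was not dragged up, let the gate drop, and moved clear.

- **Rack home:** the push force rose from about 7 N to 16 N and the rack stopped moving. The tool was then at chute y ≈ 48 mm, against 49 mm predicted. The last close-up shows the nose against the stop with no visible gap. The body edges read about 1–3 mm off the prediction, which is within measuring error.
- **Gate:** it is shut between the rack's body and its push plate. It looked clear of the rack in the one mid-pass picture, but I did not watch it continuously. I read its angle only before the push, and the fingertip height then stayed constant.
- **Robot:** it is touching nothing, and the wrist force is back to about zero.
- **Other items:** those still in view looked unmoved, and the arm never pushed near them. I did not measure each one.

No check failed.

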